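# Pass the rubber stamp across the desk on the revolving tidy

## Robot

A 6-joint arm with a two-finger parallel gripper is mounted at the origin on the work surface; the furniture and walls round the work are solid. World frame = base frame: x ahead of the robot, y to its left, z up, the work surface at z = 0. Lengths are in mm, angles in rad, forces in N, time in s.
With the tool pointing down it reaches from about 300 to 775 mm from the base axis. Payload 14.6 kg.
Tool frame: the origin (TCP) lies at the very end of the fingers, on their centre line; the grasp point (between the pads) lies manip.grip_depth behind it (manip.grip_depth is the distance from the TCP to the grasp point, in mm); x points along the fingers, z is the direction in which the jaws open and shut, and the axes are right-handed (so a half turn about x gives the same grasp; the last joint's range is limited). The gripper opens to 94 mm and grips with 3 to 60 N. Pads are 16 mm wide; open, the fingers measure 119 mm over their backs; the gripper's body (75 mm by 177 mm) begins 78 mm behind the grasp point.
Start: joints at [1.267, 0.3, 1.521, -0, 1.321, -0.067], TCP at [129.024, 534.642, 205.446] pointing down, gripper open.
Joint ranges: [-3.03, 3.03], [-0.79, 2.21], [0.23, 2.52], [-1.04, 4.18], [0, 3.07], [-2.55, 2.55]. Speed limits (rad/s): [2.22, 2.22, 2.57, 3.14, 3.14, 3.14].

## Interface

Orientations are given as [roll, pitch, yaw] about the fixed x, y, z axes, in that order (R = Rz(yaw) Ry(pitch) Rx(roll)).
In Python, from cell import manip gives the robot as it stands.
- The arm moves only by the tool step_arm, never from a script. Its argument "commands" is one flat list of numbers, 7 for each row, row after row: the shift along the tool's x, y, z in m, then the turn, a rotation vector about the tool's x, y, z in degrees, then the finger opening in m, from 0 to 0.094. A call has 1 to 5 rows; each row shifts and turns the commanded pose from where the row before left it, along the tool's axes as they then stand; what a row does not reach is not made up. A row lasts 1/8 s, in which the tool goes at most 62.5 mm and 10.7 degrees, less where a joint would pass 70% of its speed; a pose out of reach is approached as far as the arm can. A call with a gripper value outside its range is refused whole. The fingers move at their own pace and stop on an object; "squeeze" is the grip in N (left out, the last holds). Time passes only in rows, so rows that do not move let the fingers close. It gives the time, the measured TCP pose, the force and the opening at its end, in the units of the state.
- manip.read_state(): the state, without advancing time (a new reading comes with each control period).
- manip.camera(name): name is "scene" or "top" or "wrist"; returns the picture (384x512x3 uint8, red, green, blue); there is no depth.
- manip.camera_model(name): a dict with "intrinsics" (3x3 intrinsics, pixels), "k1" (the pictures are not rectified: a ray, as slopes to the right and down, at radius r is drawn at 1 + k1 r^2 times it, then the intrinsics apply), "origin" and "orientation" of the camera in the world; the wrist camera has in their place "tool_from_camera" (4x4, takes a point from camera to tool coordinates, whose origin is the TCP and whose axes are the tool frame's). Camera axes: x right, y up, looking along -z (the intrinsics and any distortion apply to the point x, -y, -z); pixel columns grow to the right and rows downward; lengths in mm; the calibration is good to about 2 mm. A picture is of the moment at which its call begins: read the wrist's pose just before it. camera_model takes no time and is no camera call.
- manip.sign_off(): hands the job in, once; it reports no verdict.
Trained networks look in the newest picture that a camera, given by its name, has taken for a name from the list of things; names that differ only in an ending like _2 or _b are one class to them, and where a whole thing is asked for, a point or a joint stands for the part that bears it (a point fixed in the world has none). Each returns a list of dicts, best first, with "score" (0 to 1); they miss things now and then, are a little off and sometimes report something else, mostly with a low value. They report only what shows in the picture. A call takes as long as a camera call. They do not tell look-alikes from the thing itself.
- manip.find_in(thing, camera): "centre" ([row, column] in pixels, amid what is visible of it).
- manip.outline_of(thing, camera): "pixels" (384x512 bool, what is visible of it) and "centre" ([row, column] in pixels, amid what is visible of it).
The state is a dict: "clock": time; "joints": joint angles; "qd": joint speeds; "effort": joint torques, N m; "eef_pos": TCP position; "eef_rot": TCP orientation; "wrist_force": force on the tool from outside, world axes, zero at the start; "moment": the same for the moment, N m; "finger_gap": finger opening in mm.
Only numpy, scipy, OpenCV 4.12 (cv2) and the standard library are available. Lean on these libraries where they do the work, as an engineer would, in place of code of your own. Each camera call takes 0.05 s, during which the arm holds its last target. There are 200 camera calls.

## Task

Your colleague in the office chair on the far side of the desk needs the rubber stamp. Stand it in the empty bay of the revolving desk tidy and turn the tidy until that bay faces straight across to the chair's side (away from you), resting in its click stop with the stamp upright. Leave the stapler and the calculator where they are.

Things in the scene. Friction and masses are not known exactly. Their poses are not given: they have to be found in the camera images.
- carousel: black round foot of the revolving desk tidy, fixed to the desk, 196 mm wide, 20 mm high; origin on the vertical turning axis at desk height; its x axis points across the desk to the chair's side (within 0.3 rad of world x), z up. On it turns a dark wooden tray, 236 mm in diameter
- tray (a joint): turning angle of the tidy's tray on its foot, rad, growing anticlockwise seen from above, free to turn either way: 0 (and every full turn) when the empty bay looks along the foot's x axis, to the chair's side. Light friction, and a click stop every quarter turn (0, pi/2, pi, ...) that pulls the tray in (up to about 0.12 N m) from nearly anywhere between
- handle (a point): middle of the wooden bar handle on the tray's turning axis, on a thin steel stem, 100 mm above the desk: bar 62 mm long, 15 mm thick, 24 mm high. This frame's x axis lies along the bar and points over the middle of the empty bay; y across the bar; z up
- bay (a point): point on the floor of the tray's empty quarter-round bay, 70 mm from the turning axis on the bay's middle line, 28 mm above the desk; x axis outward from the turning axis, z up. The rim (52 mm above the desk) is 44 mm and each 4 mm divider (50 mm above the desk) 47 mm from it. The other bays hold an ink pad, a clip box, an eraser and a memory stick, all fast to the tray, none above its rim
- stamp_centre (a point): centre (half-way up) of the loose rubber stamp, standing upright: wooden foot 22 x 48 x 18 mm high (48 along its y axis), above it a black turned knob up to 24 mm thick, 65 mm high in all; mass about 60 g; grasp the knob from above, 15 mm or so above this point; z up
- stapler: dark stapler, 34 x 145 x 47 mm, loose bystander on the desk; origin under its middle, y along it
- calculator: dark pocket calculator, 118 x 68 x 13 mm, loose bystander lying on the desk; origin under its middle, x along it
There are look-alikes about, which are no part of the job. Leave any pink look-alike of the part that bears stamp_centre alone.

How it is judged:
By the outcome, as a careful person would: the job done as asked, in the order asked, and still so for the second after the job is handed in, with the robot touching nothing.
It also fails if it takes over 69 s, if anything falls off the work surface, if the arm or the gripper's body presses on something with over 40 N, if the wrist force passes 120 N, or if a joint passes its speed limit or range.

## Working session

There is one attempt and no reset: what is moved stays moved. The work goes in short steps, Python scripts to look and compute and a tool call to move; the robot and the scene stay as the last step left them, time stands still between calls to the robot, and variables do not carry over. Pictures are saved under pics/ and viewed, about 8 in all and at most 12, crops included, and the job is handed in when it is done.

Besides the shell and the picture viewer there is one more tool, called after "Emit:" in YAML: its name, and indented under it one key for each argument. step_arm: Moves the arm, as the interface text tells. Its arguments: {"type":"object","properties":{"commands":{"type":"array"},"squeeze":{"type":"number"}},"required":["commands"]}

```bash
ls; mkdir -p pics
cat > h.py <<'E'
import numpy as np, cv2
from scipy.spatial.transform import Rotation as Rn
from cell import manip
def snap(c,fn=None):
    s=manip.read_state(); im=manip.camera(c)
    if fn: cv2.imwrite('pics/'+fn,im[:,:,::-1])
    return im,s
def tool(s):
    return np.array(s['eef_pos'],float),Rn.from_euler('xyz',s['eef_rot']).as_matrix()
def ray(c,rc,s=None):
    m=manip.camera_model(c);K=np.array(m['intrinsics'],float)
    d=np.array([(rc[1]-K[0,2])/K[0,0],(rc[0]-K[1,2])/K[1,1]]);u=d.copy()
    for _ in range(30): u=d/(1+m['k1']*(u@u))
    v=np.array([u[0],-u[1],-1.])
    if c=='wrist':
        T=np.array(m['tool_from_camera'],float);p,R=tool(s)
        return p+R@T[:3,3],R@T[:3,:3]@v
    O=np.array(m['orientation'],float)
    if O.shape!=(3,3): O=Rn.from_euler('xyz',O).as_matrix()
    return np.array(m['origin'],float),O@v
def atz(c,rc,z,s=None):
    o,v=ray(c,rc,s); return o+v*(z-o[2])/v[2]
def tri(rays):
    A=np.zeros((3,3));b=np.zeros(3)
    for o,v in rays:
        v=v/np.linalg.norm(v);P=np.eye(3)-np.outer(v,v);A+=P;b+=P@o
    x=np.linalg.solve(A,b)
    return x,[np.linalg.norm(np.cross(x-o,v/np.linalg.norm(v))) for o,v in rays]
E
python3 - <<'E'
from h import *
for c in('scene','top'):
    snap(c,c+'0.png')
    for n in('stamp_centre','handle','carousel','bay','stapler','calculator'):
        for r in manip.find_in(n,c)[:3]: print(c,n,np.round(r['centre'],1),round(r['score'],2))
    print(manip.camera_model(c))
print(manip.read_state(), manip.grip_depth, manip.camera_model('wrist'))
E
```

```text
pics
scene stamp_centre [260.  327.1] 0.73
scene stamp_centre [238.5 306.3] 0.51
scene stamp_centre [294. 286.] 0.43
scene handle [145.2 191.1] 0.85
scene carousel [146.8 191.2] 0.83
scene carousel [236.9 304.1] 0.39
scene bay [143.7 192.7] 0.59
scene calculator [292.1 290. ] 0.81
{'intrinsics': array([[451.17470691,   0.        , 250.14674737],
       [  0.        , 451.17470691, 187.51289868],
       [  0.        ,   0.        ,   1.        ]]), 'k1': -0.14676405610796506, 'origin': array([-294.25623042, -855.30021953,  998.06595679]), 'orientation': array([ 0.87043717, -0.02228016, -0.68885456])}
top stamp_centre [179.7 361.7] 0.49
top handle [170.6 137.8] 0.83
top bay [169.3 139.2] 0.79
top stapler [145.5 247.4] 0.7
top calculator [230.3 361. ] 0.58
{'intrinsics': array([[466.87433026,   0.        , 248.65282587],
       [  0.        , 466.87433026, 188.17631142],
       [  0.        ,   0.        ,   1.        ]]), 'k1': -0.1668333166634888, 'origin': array([ 207.1193538 ,  -10.56545529, 1404.75175893]), 'orientation': array([ 0.12890504, -0.01169215, -1.54320229])}
{'clock': 0.
[... 495 characters left out ...]
ay([-0.86369699,  0.07768279, -0.32415286]), 'moment': array([ 0.00666376,  0.03651868, -0.01950137]), 'finger_gap': 93.81903042195192} 18.8 {'intrinsics': array([[342.1505622 ,   0.        , 249.37186373],
       [  0.        , 342.1505622 , 193.86431205],
       [  0.        ,   0.        ,   1.        ]]), 'k1': -0.08255333452265075, 'tool_from_camera': array([[-1.38398653e-04,  2.29381715e-01, -9.73336535e-01,
        -1.78994507e+02],
       [-7.49066649e-04,  9.73336247e-01,  2.29381754e-01,
         6.61014085e+01],
       [ 9.99999710e-01,  7.60840062e-04,  3.71137671e-05,
        -4.69798261e-01],
       [ 0.00000000e+00,  0.00000000e+00,  0.00000000e+00,
         1.00000000e+00]])}
```

View pics/scene0.png

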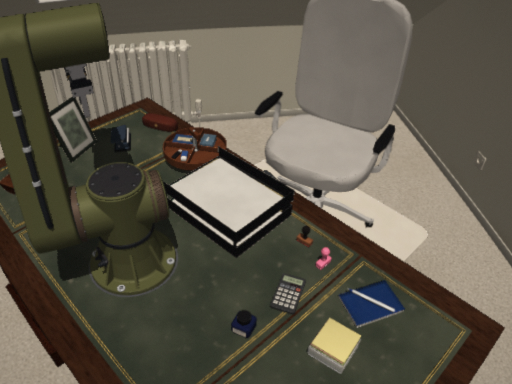

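View pics/top0.png

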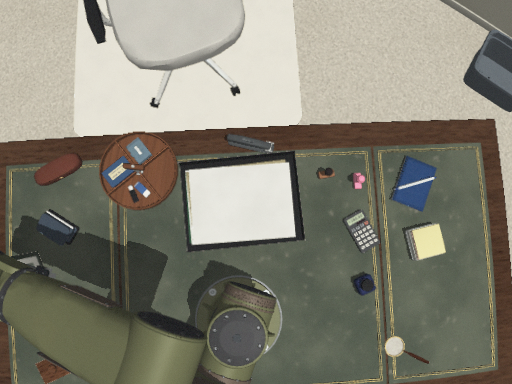

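Scene: the wooden/black stamp is at scene (236,305), top (172,325). A pink look-alike is at scene (258,325), top (180,359). The tidy is at scene (148,195), top (171,139). The non-pink one fits the description. I'll confirm it with one enlarged crop, which also shows the tray.

Run:
```python
from h import *
t=cv2.imread('pics/top0.png');s=cv2.imread('pics/scene0.png')
f=lambda im,r,c,h,w:cv2.resize(im[r:r+h,c:c+w],(400,300),interpolation=cv2.INTER_CUBIC)
cv2.imwrite('pics/crop1.png',np.vstack([np.hstack([f(t,130,88,84,112),f(t,150,305,54,72)]),np.hstack([f(s,110,150,72,96),f(s,218,280,54,72)])]))
for c,rc in(('top',(171,138)),('top',(172,325)),('top',(180,359)),('top',(228,361)),('top',(143,249))): print(rc,atz(c,rc,30).round())
print('stamp',tri([ray('top',(172,325)),ray('scene',(236,305))]))
print('handle',tri([ray('top',(170.6,137.8)),ray('scene',(145.2,191.1))]))
```

```text
(171, 138) [428. 312.  30.]
(172, 325) [ 441. -250.   30.]
(180, 359) [ 420. -353.   30.]
(228, 361) [ 276. -359.   30.]
(143, 249) [523. -19.  30.]
stamp (array([ 443.08079926, -251.1366571 ,   23.71872282]), [np.float64(0.8123675043432822), np.float64(0.8123675043431721)])
handle (array([420.33967911, 309.64546141,  55.25136434]), [np.float64(5.590630107183785), np.float64(5.590630107183585)])
```

View pics/crop1.png

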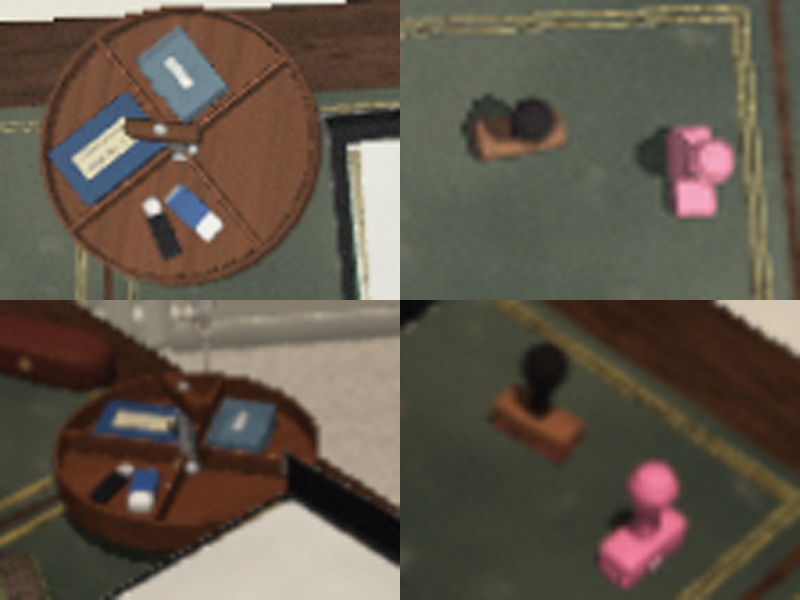

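The crop shows the brown foot with black knob (top (172,325)) is the real stamp, and the pink one is the look-alike. The empty bay now faces right (−y, roughly −96°), so the tray needs about +90°. I'll write a helper that plans rows, then hover for wrist views.

```bash
cat >> h.py <<'E'
def psi(R): return np.degrees(np.arctan2(R[1,2],R[0,2]))
def plan(tgt,ps,n,p=None,a=None):
    """rows to target TCP & jaw angle (deg), tool down; print tool-frame rows"""
    if p is None: p,R=tool(manip.read_state()); a=psi(R)
    d=(np.array(tgt,float)-p)/n; da=(ps-a+180)%360-180
    print('from',p.round(1),round(a,1))
    for i in range(n):
        x=np.radians(a+da*i/n); c,s=np.cos(x),np.sin(x)
        print([round(float(q)/1000,4) for q in(-d[2],-s*d[0]+c*d[1],c*d[0]+s*d[1])],round(-da/n,2))
E
python3 - <<'E'
from h import *
plan((320,300,240),35,5)
plan((400,150,240),-6,5,np.array([320,300,240.]),35)
E
```

```text
from [129.  534.6 205.5] 76.4
[-0.0069, -0.0481, -0.0367] 8.29
[-0.0069, -0.0529, -0.0293] 8.29
[-0.0069, -0.0566, -0.0214] 8.29
[-0.0069, -0.0591, -0.013] 8.29
[-0.0069, -0.0603, -0.0044] 8.29
from [320. 300. 240.] 35
[-0.0, -0.0338, -0.0041] 8.2
[-0.0, -0.034, 0.0008] 8.2
[-0.0, -0.0335, 0.0056] 8.2
[-0.0, -0.0324, 0.0103] 8.2
[-0.0, -0.0306, 0.0148] 8.2
```

Emit:
step_arm:
  commands: [-0.007, -0.048, -0.037, 8, 0, 0, 0.094, -0.007, -0.053, -0.029, 8, 0, 0, 0.094, -0.007, -0.057, -0.021, 8, 0, 0, 0.094, -0.007, -0.059, -0.013, 8, 0, 0, 0.094, -0.007, -0.06, -0.004, 8, 0, 0, 0.094]

```text
clock: 1.32
eef_pos: [323.7, 301.0, 240.9]
eef_rot: [-0.002, 1.57, 0.63]
wrist_force: [0.6, 1.7, -0.2]
finger_gap: 93.8
```

```bash
cat > look.py <<'E'
from h import *
import sys,json
fn,names=sys.argv[1],sys.argv[2:]
im,s=snap('wrist',fn)
for n in names:
    for r in manip.outline_of(n,'wrist')[:2]:
        px=np.argwhere(r['pixels'])
        print(n,np.round(r['centre'],1),round(r['score'],2),'bbox',px.min(0),px.max(0), 'n',len(px))
json.dump({k:list(map(float,s[k])) for k in('eef_pos','eef_rot')},open('pics/'+fn+'.json','w'))
p,R=tool(s);print(s['clock'],p.round(1),psi(R).round(1),s['joints'].round(2),np.abs(s['qd']).max().round(3))
E
python3 look.py w1.png handle carousel bay
```

```text
handle [198.8 319.1] 0.93 bbox [117 227] [289 431] n 26208
carousel [201.  321.3] 0.67 bbox [116 227] [289 430] n 25899
bay [200.8 319.9] 0.91 bbox [117 227] [288 430] n 26102
1.325 [323.7 301.  240.9] 36.2 [ 0.67  0.03  1.75 -0.    1.36  0.03] 1.087
```

View pics/w1.png

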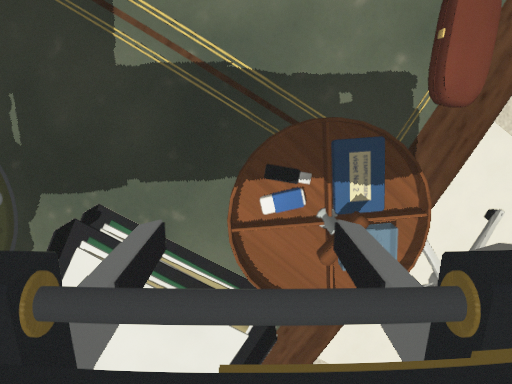

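The wrist view shows the tidy, hub about (330,218), partly hidden by the fingers; the empty bay is at the lower left. I'll take a clearer second look from the −y side, settled.

```bash
python3 -c "
from h import *
plan((410,215,240),-6,4,np.array([321,300,240.]),36.2)"
```

```text
from [321. 300. 240.] 36.2
[-0.0, -0.0303, 0.0054] 10.55
[-0.0, -0.0288, 0.0109] 10.55
[-0.0, -0.0263, 0.0159] 10.55
[-0.0, -0.0229, 0.0205] 10.55
```

Emit:
step_arm:
  commands: [0, -0.03, 0.005, 10.5, 0, 0, 0.094, 0, -0.029, 0.011, 10.5, 0, 0, 0.094, 0, -0.026, 0.016, 10.5, 0, 0, 0.094, 0, -0.023, 0.02, 10.5, 0, 0, 0.094, 0, 0, 0, 0, 0, 0, 0.094]

```text
clock: 2.15
eef_pos: [411.6, 218.5, 240.0]
eef_rot: [-2.656, 1.57, -2.754]
wrist_force: [-0.9, 0.6, 0.8]
finger_gap: 94.2
```

```bash
python3 look.py w2.png handle carousel
```

```text
handle [ 84.7 258.8] 0.69 bbox [  0 147] [195 371] n 36961
handle [342.4 350.9] 0.2 bbox [284 331] [363 368] n 1282
carousel [ 92.2 259.1] 0.73 bbox [  0 146] [195 371] n 36850
2.15 [411.6 218.5 240. ] -5.6 [0.41 0.08 1.7  0.   1.36 0.51] 0.065
```

View pics/w2.png

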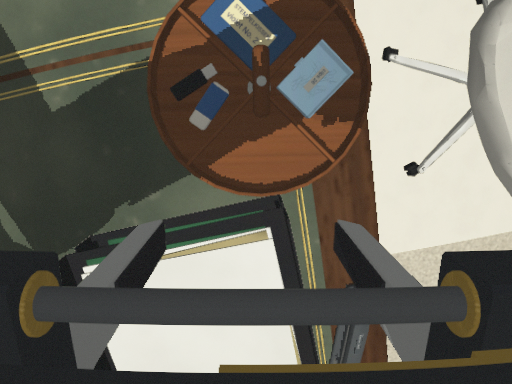

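The bar handle is upright in the image at column about 261, rows 45–115. The empty bay points straight down the image, between dividers ending near (163,188) and (160,335). Next I'll fit the axis and bar height.

Run:
```python
from h import *
import json
from scipy.optimize import least_squares
S={i:json.load(open(f'pics/w{i}.png.json')) for i in(1,2)}
# rim circle from w2 mask
r=manip.outline_of('carousel','wrist')[0]['pixels'].astype(np.uint8)
c=max(cv2.findContours(r,0,cv2.CHAIN_APPROX_NONE)[0],key=len)[:,0,::-1]
c=c[(c[:,0]>3)]
P=np.array([atz('wrist',q,52,S[2])[:2] for q in c])
f=lambda p:np.hypot(*(P-p[:2]).T)-p[2]
o=least_squares(f,[425,312,118],loss='soft_l1');print('rim z52',o.x.round(1),np.abs(o.fun).mean().round(2))
# cap in both views: hub
print('cap',tri([ray('wrist',(82,261),S[2]),ray('wrist',(218,331),S[1])]))
im=cv2.imread('pics/w2.png')
for q in((45,261),(115,261)): print('bar end',atz('wrist',q,112,S[2]).round(1))
a,b=[atz('wrist',q,50,S[2])for q in((163,188),(160,335))]
h=np.array([o.x[0],o.x[1]])
for v in(a,b): print(np.degrees(np.arctan2(*(v[:2]-h)[::-1])).round(1))
cv2.imwrite('pics/crop2.png',cv2.resize(im[20:150,190:340],(600,520),interpolation=cv2.INTER_CUBIC))
plan((400,-30,240),-6,5); plan((425,-215,240),-6,4,np.array([400,-30,240.]),-6)
```

```text
rim z52 [430.6 311.1 116.4] 0.43
cap (array([433.02885924, 314.99440045,  37.87329858]), [np.float64(0.8188154168377452), np.float64(0.8188154168377156)])
bar end [433.3 340.  112. ]
bar end [427.9 281.6 112. ]
-139.2
-48.6
from [410.7 219.3 240.4] -5.3
[0.0001, -0.0498, 0.0025] 0.13
[0.0001, -0.0498, 0.0026] 0.13
[0.0001, -0.0498, 0.0027] 0.13
[0.0001, -0.0498, 0.0028] 0.13
[0.0001, -0.0498, 0.003] 0.13
from [400. -30. 240.] -6
[-0.0, -0.0453, 0.0111] 0.0
[-0.0, -0.0453, 0.0111] 0.0
[-0.0, -0.0453, 0.0111] 0.0
[-0.0, -0.0453, 0.0111] 0.0
```

View pics/crop2.png

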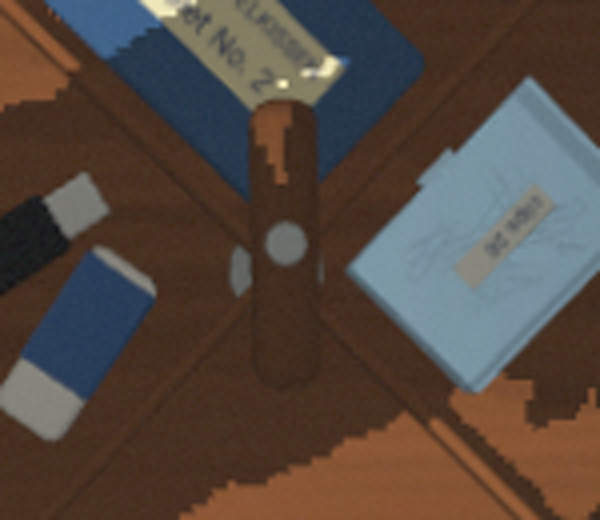

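Rim fit gives the axis at (430.6,311.1), and the bar ends give (430.6,310.8), so they agree. Bar direction is about −95°, and the bay point about (424.5,241.4). Now to the stamp.

Emit:
step_arm:
  commands: [0, -0.05, 0.003, 0, 0, 0, 0.094, 0, -0.05, 0.003, 0, 0, 0, 0.094, 0, -0.05, 0.003, 0, 0, 0, 0.094, 0, -0.05, 0.003, 0, 0, 0, 0.094, 0, -0.05, 0.003, 0, 0, 0, 0.094]

```text
clock: 2.98
eef_pos: [401.8, -32.7, 240.7]
eef_rot: [0.047, 1.57, -0.047]
wrist_force: [0.6, 0.9, 0.7]
finger_gap: 93.8
```

Emit:
step_arm:
  commands: [0, -0.045, 0.011, 0, 0, 0, 0.094, 0, -0.045, 0.011, 0, 0, 0, 0.094, 0, -0.045, 0.011, 0, 0, 0, 0.094, 0, -0.045, 0.011, 0, 0, 0, 0.094, 0, 0, 0, 0, 0, 0, 0.094]

```text
clock: 3.6
eef_pos: [428.7, -216.7, 240.0]
eef_rot: [2.862, 1.57, 2.765]
wrist_force: [0.2, 0.4, 0.1]
finger_gap: 94.1
```

```bash
python3 look.py w3.png stamp_centre; python3 -c "
from h import *
plan((440,-295,200),-5,3)"
```

```text
stamp_centre [199.3 258.8] 0.78 bbox [178 248] [220 275] n 804
stamp_centre [273.7 252.3] 0.62 bbox [260 236] [287 272] n 789
3.6 [ 428.7 -216.7  240. ] -5.6 [-0.54  0.12  1.66 -0.    1.36 -0.45] 0.05
from [ 428.6 -214.7  240.3] -5.5
[0.0134, -0.0263, 0.0063] -0.16
[0.0134, -0.0263, 0.0063] -0.16
[0.0134, -0.0263, 0.0062] -0.16
```

Emit:
step_arm:
  commands: [0.013, -0.026, 0.006, 0, 0, 0, 0.094, 0.013, -0.026, 0.006, 0, 0, 0, 0.094, 0.013, -0.026, 0.006, 0, 0, 0, 0.094, 0, 0, 0, 0, 0, 0, 0.094]

```text
clock: 4.2
eef_pos: [438.9, -294.2, 200.6]
eef_rot: [2.535, 1.569, 2.439]
wrist_force: [0.6, -0.1, 0.4]
finger_gap: 94.2
```

```bash
python3 look.py w4.png stamp_centre; python3 -c "
import cv2,numpy as np
a=cv2.imread('pics/w3.png');b=cv2.imread('pics/w4.png')
cv2.imwrite('pics/crop3.png',np.hstack([cv2.resize(a[160:240,215:295],(400,400),interpolation=2),cv2.resize(b[40:240,160:360],(400,400),interpolation=2)]))"
```

```text
stamp_centre [141.3 244.3] 0.76 bbox [116 232] [162 263] n 974
stamp_centre [230.4 238.7] 0.62 bbox [213 218] [251 260] n 1173
4.2 [ 438.9 -294.2  200.6] -5.5 [-0.66  0.26  1.59  0.    1.3  -0.56] 0.037
```

View pics/crop3.png

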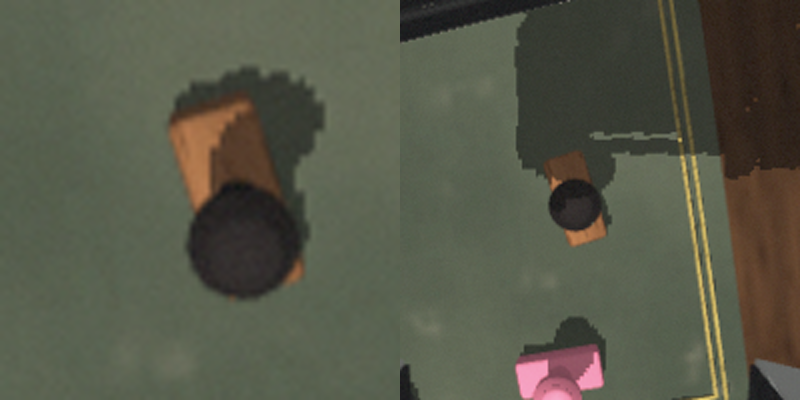

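The knob is at about (208,263.6) in w3 and (142,247.5) in w4. The foot's long axis is tilted about 14° in the image, and the pink look-alike is well below it.

Run:
```python
from h import *
import json
S={i:json.load(open(f'pics/w{i}.png.json')) for i in(3,4)}
x,e=tri([ray('wrist',(208,263.6),S[3]),ray('wrist',(142,247.5),S[4])]);print(x,e)
for z in(45,52): print(z,atz('wrist',(208,263.6),z,S[3]).round(1),atz('wrist',(142,247.5),z,S[4]).round(1))
# foot ends in w4 at z=18 : top edge and bottom edge mids
for q in((40+155/2,160+167/2),(40+238/2,160+188/2)): print(atz('wrist',q,18,S[4]).round(1))
plan((x[0],x[1],100),8,5)
```

```text
[ 440.55184944 -254.80499962   52.56698539] [np.float64(0.04374057638608924), np.float64(0.04374057638616811)]
45 [ 440.6 -256.9   45. ] [ 440.5 -255.4   45. ]
52 [ 440.5 -255.    52. ] [ 440.6 -254.8   52. ]
[ 438.4 -232.    18. ]
[ 445.2 -276.1   18. ]
from [ 439.1 -293.5  201.9] -5.5
[0.0204, 0.0077, -0.0005] -2.7
[0.0204, 0.0078, -0.0001] -2.7
[0.0204, 0.0077, 0.0003] -2.7
[0.0204, 0.0077, 0.0006] -2.7
[0.0204, 0.0077, 0.001] -2.7
```

Emit:
step_arm:
  commands: [0.02, 0.008, 0, -2.7, 0, 0, 0.07, 0.02, 0.008, 0, -2.7, 0, 0, 0.07, 0.02, 0.008, 0, -2.7, 0, 0, 0.07, 0.02, 0.008, 0.001, -2.7, 0, 0, 0.07, 0.02, 0.008, 0.001, -2.7, 0, 0, 0.07]

```text
clock: 4.92
eef_pos: [441.4, -253.3, 101.8]
eef_rot: [-0.665, 1.569, -0.523]
wrist_force: [0.6, 0.0, 0.3]
finger_gap: 69.8
```

```bash
python3 -c "
from h import *
plan((440.6,-254.8,29),8,4)"
```

```text
from [ 441.4 -253.3  101.8] 8.1
[0.0182, -0.0003, -0.0003] 0.03
[0.0182, -0.0003, -0.0003] 0.03
[0.0182, -0.0003, -0.0003] 0.03
[0.0182, -0.0003, -0.0003] 0.03
```

Emit:
step_arm:
  commands: [0.018, 0, 0, 0, 0, 0, 0.06, 0.018, -0.001, -0.001, 0, 0, 0, 0.06, 0.018, 0, 0, 0, 0, 0, 0.06, 0.018, 0, 0, 0, 0, 0, 0.06, 0, 0, 0, 0, 0, 0, 0.06]

```text
clock: 5.55
eef_pos: [440.0, -254.6, 29.4]
eef_rot: [2.345, 1.57, 2.485]
wrist_force: [-0.4, -0.4, 0.3]
finger_gap: 59.5
```

Emit:
step_arm:
  commands: [0, 0, 0, 0, 0, 0, 0.015, 0, 0, 0, 0, 0, 0, 0.015, 0, 0, 0, 0, 0, 0, 0.015, 0, 0, 0, 0, 0, 0, 0.015, 0, 0, 0, 0, 0, 0, 0.015]
  squeeze: 12

```text
clock: 6.18
eef_pos: [440.2, -256.0, 29.7]
eef_rot: [-0.571, 1.57, -0.433]
wrist_force: [0.5, 0.6, 2.1]
finger_gap: 23.1
```

Emit:
step_arm:
  commands: [-0.02, 0, 0, 0, 0, 0, 0.015, -0.04, 0, 0, 0, 0, 0, 0.015, -0.045, 0, 0, 0, 0, 0, 0.015, -0.045, 0, 0, 0, 0, 0, 0.015, 0, 0, 0, 0, 0, 0, 0.015]

```text
clock: 6.8
eef_pos: [441.1, -256.6, 182.4]
eef_rot: [-0.738, 1.565, -0.6]
wrist_force: [-0.9, -0.1, -1.9]
finger_gap: 23.3
```

```bash
python3 look.py w5.png stamp_centre; python3 -c "
from h import *
plan((400,0,190),2,5);plan((424.5,241.4,190),-5,5,np.array([400,0,190.]),2)
b=cv2.imread('pics/w5.png');cv2.imwrite('pics/crop4.png',cv2.resize(b[150:330,130:370],(720,540),interpolation=2))"
```

```text
stamp_centre [280.1 224.3] 0.61 bbox [266 224] [285 230] n 60
stamp_centre [232.8 247.7] 0.6 bbox [181 225] [275 274] n 3705
6.8 [ 441.1 -256.6  182.4] 7.9 [-0.6   0.23  1.67 -0.    1.24 -0.74] 0.069
from [ 439.8 -255.8  178.8] 7.9
[-0.0022, 0.0518, -0.0008] 1.19
[-0.0022, 0.0517, -0.0019] 1.19
[-0.0022, 0.0517, -0.003] 1.19
[-0.0022, 0.0516, -0.004] 1.19
[-0.0022, 0.0515, -0.0051] 1.19
from [400.   0. 190.] 2
[-0.0, 0.0481, 0.0066] 1.4
[-0.0, 0.0482, 0.0054] 1.4
[-0.0, 0.0483, 0.0042] 1.4
[-0.0, 0.0484, 0.003] 1.4
[-0.0, 0.0485, 0.0019] 1.4
```

View pics/crop4.png

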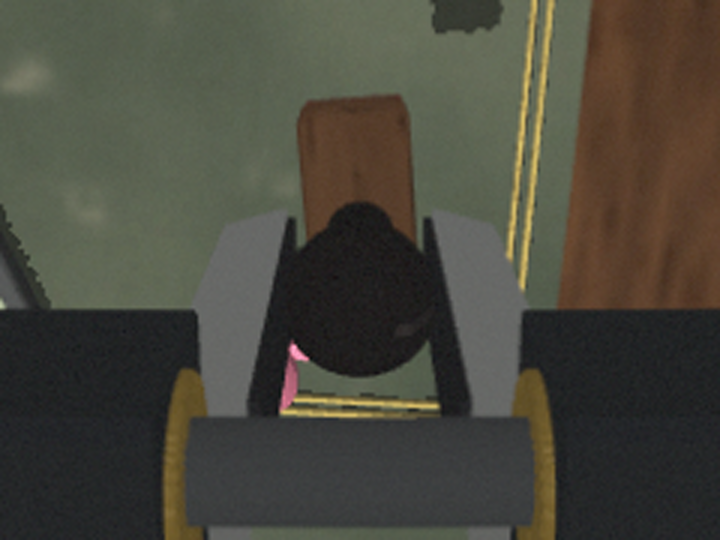

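The stamp is held centred and upright with its foot aligned to the jaws, and the predicted rows agree. Carrying it over to the bay.

Emit:
step_arm:
  commands: [-0.003, 0.052, -0.001, 1.2, 0, 0, 0.015, -0.003, 0.052, -0.002, 1.2, 0, 0, 0.015, -0.002, 0.052, -0.003, 1.2, 0, 0, 0.015, -0.002, 0.052, -0.004, 1.2, 0, 0, 0.015, -0.002, 0.052, -0.005, 1.2, 0, 0, 0.015]

```text
clock: 7.52
eef_pos: [398.9, 3.0, 190.0]
eef_rot: [3.021, 1.568, 3.054]
wrist_force: [0.6, -0.0, 0.1]
finger_gap: 23.8
```

Emit:
step_arm:
  commands: [0, 0.048, 0.007, 1.4, 0, 0, 0.015, 0, 0.048, 0.005, 1.4, 0, 0, 0.015, 0, 0.048, 0.004, 1.4, 0, 0, 0.015, 0, 0.048, 0.003, 1.4, 0, 0, 0.015, 0, 0.045, 0.002, 1.4, 0, 0, 0.015]

```text
clock: 8.15
eef_pos: [423.9, 239.8, 189.7]
eef_rot: [-2.597, 1.568, -2.686]
wrist_force: [0.6, 0.1, -0.8]
finger_gap: 23.5
```

Emit:
step_arm:
  commands: [0, 0, 0, 0, 0, 0, 0.015]

```text
clock: 8.28
eef_pos: [423.7, 240.1, 189.3]
eef_rot: [-2.664, 1.567, -2.75]
wrist_force: [-0.7, -0.6, -0.7]
finger_gap: 23.4
```

```bash
python3 -c "
from h import *
plan((424.5,241.4,65),-5,5)
im,s=snap('wrist','w6.png');print(s['finger_gap'],s['qd'].round(2))"
```

```text
from [423.7 240.1 189.3] -4.9
[0.0249, 0.0003, 0.0001] 0.02
[0.0249, 0.0003, 0.0001] 0.02
[0.0249, 0.0003, 0.0001] 0.02
[0.0249, 0.0003, 0.0001] 0.02
[0.0249, 0.0003, 0.0001] 0.02
23.389911652645605 [-0.06 -0.04  0.04 -0.01  0.01 -0.05]
```

View pics/w6.png

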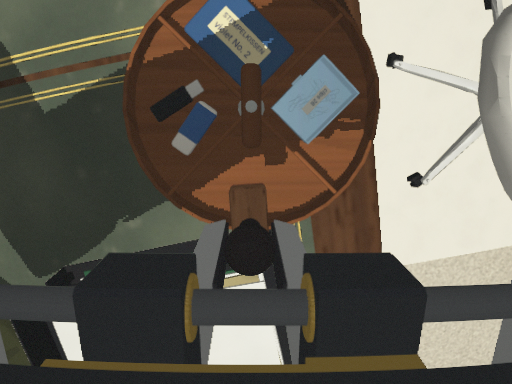

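```bash
python3 -c "
from h import *
import json
s=manip.read_state();S=json.load(open('pics/w2.png.json'))
print('cap',tri([ray('wrist',(80.75,261.5),S),ray('wrist',(106,251),s)]))
print('rim/hub dirs', [atz('wrist',q,50,s).round(1) for q in((190,165),(190,342))])"
```

```text
cap (array([430.56401662, 309.21914666, 126.22159391]), [np.float64(0.19297439629548602), np.float64(0.19297439629545657)])
rim/hub dirs [array([342. , 239.9,  50. ]), array([511.2, 225.3,  50. ])]
```

Emit:
step_arm:
  commands: [0.03, 0.001, 0, 0, 0, 0, 0.015, 0.03, 0, 0.001, 0, 0, 0, 0.015, 0.03, 0, 0, 0, 0, 0, 0.015, 0.025, 0, 0, 0, 0, 0, 0.015, 0, 0, 0, 0, 0, 0, 0.015]

```text
clock: 8.95
eef_pos: [424.5, 237.7, 74.6]
eef_rot: [-2.591, 1.566, -2.68]
wrist_force: [-0.9, 0.7, -0.1]
finger_gap: 23.7
```

Emit:
step_arm:
  commands: [0.005, 0.003, 0, 0, 0, 0, 0.015, 0.005, 0, 0, 0, 0, 0, 0.015, 0.004, 0, 0, 0, 0, 0, 0.015, 0, 0, 0, 0, 0, 0, 0.015]

```text
clock: 9.45
eef_pos: [425.8, 242.2, 62.3]
eef_rot: [-2.589, 1.571, -2.678]
wrist_force: [0.4, -0.1, 0.1]
finger_gap: 23.3
```

Emit:
step_arm:
  commands: [0.002, 0, 0, 0, 0, 0, 0.015, 0, 0, 0, 0, 0, 0, 0.015]

```text
clock: 9.7
eef_pos: [425.9, 242.2, 60.4]
eef_rot: [-2.173, 1.571, -2.261]
wrist_force: [-0.2, 0.6, -0.7]
finger_gap: 23.6
```

Emit:
step_arm:
  commands: [0.001, 0, 0, 0, 0, 0, 0.015, 0.001, 0, 0, 0, 0, 0, 0.015, 0, 0, 0, 0, 0, 0, 0.015]

```text
clock: 10.07
eef_pos: [425.9, 242.2, 58.4]
eef_rot: [-2.773, 1.571, -2.862]
wrist_force: [-0.3, 0.9, -0.1]
finger_gap: 23.4
```

Emit:
step_arm:
  commands: [0.001, 0, 0, 0, 0, 0, 0.015, 0, 0, 0, 0, 0, 0, 0.015]

```text
clock: 10.32
eef_pos: [426.2, 242.2, 57.8]
eef_rot: [0.171, 1.57, 0.083]
wrist_force: [-0.1, -1.5, 3.8]
finger_gap: 23.5
```

Contact at 57.8 mm, as predicted. Releasing gently.

Emit:
step_arm:
  commands: [0, 0, 0, 0, 0, 0, 0.03, 0, 0, 0, 0, 0, 0, 0.04, 0, 0, 0, 0, 0, 0, 0.045, 0, 0, 0, 0, 0, 0, 0.05, 0, 0, 0, 0, 0, 0, 0.05]

```text
clock: 10.95
eef_pos: [425.9, 242.2, 57.4]
eef_rot: [0.029, 1.571, -0.059]
wrist_force: [1.1, 0.4, 0.4]
finger_gap: 50.2
```

Emit:
step_arm:
  commands: [-0.02, 0, 0, 0, 0, 0, 0.05, -0.04, 0, 0, 0, 0, 0, 0.05, -0.04, 0, 0, 0, 0, 0, 0.05, -0.03, 0, 0, 0, 0, 0, 0.05, 0, 0, 0, 0, 0, 0, 0.05]

```text
clock: 11.58
eef_pos: [426.6, 242.6, 189.4]
eef_rot: [0.529, 1.567, 0.44]
wrist_force: [0.3, -0.9, -0.2]
finger_gap: 50.1
```

```bash
python3 look.py w7.png stamp_centre handle; python3 -c "
from h import *
plan((430.6,311,150),-5.2,3)"
```

```text
stamp_centre [184.7 246.6] 0.77 bbox [157 235] [206 263] n 1177
stamp_centre [106.  246.6] 0.33 bbox [  0 118] [234 376] n 48645
handle [105.7 245.9] 0.96 bbox [  0 119] [232 375] n 48095
11.575 [426.6 242.6 189.4] -5.1 [ 0.44  0.18  1.71 -0.    1.25  0.53] 0.052
from [425.5 242.  186.3] -5.1
[0.0121, 0.0231, -0.0003] 0.04
[0.0121, 0.0231, -0.0003] 0.04
[0.0121, 0.0231, -0.0004] 0.04
```

View pics/w7.png

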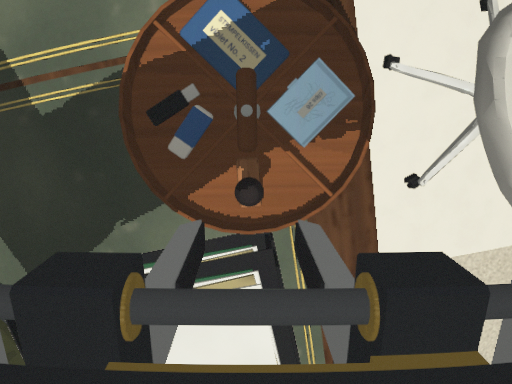

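The stamp is standing in the bay: knob at (190,249), foot running up towards the hub. The bar is at column 246, cap at (110,246). I'll check the axis, then go to the handle.

```bash
python3 -c "
from h import *
import json
S=json.load(open('pics/w7.png.json'))
print(atz('wrist',(110,246.5),112,S),atz('wrist',(190,249),82,S))
e=[atz('wrist',q,112,S) for q in((68,246),(151,247.5))];print(e)"
```

```text
[430.7832486  310.90247622 112.        ] [426.71379391 244.37469804  82.        ]
[array([433.10441917, 340.40832388, 112.        ]), array([428.80519189, 280.91555519, 112.        ])]
```

Emit:
step_arm:
  commands: [0.01, 0.023, 0, 0, 0, 0, 0.05, 0.01, 0.023, 0, 0, 0, 0, 0.05, 0.01, 0.023, 0, 0, 0, 0, 0.05, 0, 0, 0, 0, 0, 0, 0.05]

```text
clock: 12.22
eef_pos: [431.2, 311.2, 155.4]
eef_rot: [-2.505, 1.567, -2.592]
wrist_force: [-1.1, -0.3, 0.3]
finger_gap: 50.0
```

Emit:
step_arm:
  commands: [0.025, 0, 0, 0, 0, 0, 0.05, 0.025, 0, 0, 0, 0, 0, 0.05, 0.02, 0, 0, 0, 0, 0, 0.05, 0.003, 0, 0, 0, 0, 0, 0.05, 0, 0, 0, 0, 0, 0, 0.05]

```text
clock: 12.85
eef_pos: [432.2, 310.6, 85.0]
eef_rot: [0.406, 1.571, 0.318]
wrist_force: [-0.1, -0.4, 0.6]
finger_gap: 50.1
```

Emit:
step_arm:
  commands: [0, 0, 0, 0, 0, 0, 0.03, 0, 0, 0, 0, 0, 0, 0.02, 0, 0, 0, 0, 0, 0, 0.01, 0, 0, 0, 0, 0, 0, 0.005, 0, 0, 0, 0, 0, 0, 0.005]
  squeeze: 15

```text
clock: 13.48
eef_pos: [430.7, 311.1, 84.5]
eef_rot: [-2.977, 1.568, -3.065]
wrist_force: [-11.7, 1.6, 7.1]
finger_gap: 15.2
```

Emit:
step_arm:
  commands: [0, 0, -0.001, -3, 0, 0, 0.005, 0, 0, 0, -5, 0, 0, 0.005, 0, 0, 0, -6, 0, 0, 0.005, 0, 0, 0, -6, 0, 0, 0.005, 0, 0, 0, -6, 0, 0, 0.005]

```text
clock: 14.1
eef_pos: [430.7, 311.2, 84.6]
eef_rot: [2.523, 1.57, 2.892]
wrist_force: [-2.7, 1.8, 1.8]
finger_gap: 15.1
```

Emit:
step_arm:
  commands: [0, 0, 0, -6, 0, 0, 0.005, 0, 0, 0, -6, 0, 0, 0.005, 0, 0, 0, -6, 0, 0, 0.005, 0, 0, 0, -6, 0, 0, 0.005, 0, 0, 0, -6, 0, 0, 0.005]

```text
clock: 14.72
eef_pos: [430.7, 311.2, 84.5]
eef_rot: [1.936, 1.57, 2.829]
wrist_force: [-1.0, 0.7, 1.9]
finger_gap: 15.0
```

Emit:
step_arm:
  commands: [0, 0, 0, -6, 0, 0, 0.005, 0, 0, 0, -6, 0, 0, 0.005, 0, 0, 0, -6, 0, 0, 0.005, 0, 0, 0, -6, 0, 0, 0.005, 0, 0, 0, -6, 0, 0, 0.005]

```text
clock: 15.35
eef_pos: [430.8, 311.3, 84.5]
eef_rot: [0.913, 1.57, 2.33]
wrist_force: [-1.6, 1.7, 1.3]
finger_gap: 14.4
```

Emit:
step_arm:
  commands: [0, 0, 0, -5, 0, 0, 0.005, 0, 0, 0, -3, 0, 0, 0.005, 0, 0, 0, -2, 0, 0, 0.005, 0, 0, 0, 0, 0, 0, 0.005, 0, 0, 0, 0, 0, 0, 0.005]

```text
clock: 15.98
eef_pos: [430.8, 311.3, 84.5]
eef_rot: [0.543, 1.57, 2.129]
wrist_force: [-3.2, 3.8, 2.6]
finger_gap: 15.3
```

```bash
python3 look.py w8.png stamp_centre carousel
```

```text
stamp_centre [340.9 248. ] 0.56 bbox [280 230] [358 271] n 1179
carousel [158.6 247.2] 0.92 bbox [24 72] [364 427] n 69409
15.975 [430.8 311.3  84.5] 90.9 [ 0.56  0.39  1.7   0.    1.05 -1.03] 0.001
```

I commanded 96° rather than 90°. Turning back about 6°, then releasing.

Emit:
step_arm:
  commands: [0, 0, 0, 3, 0, 0, 0.005, 0, 0, 0, 3, 0, 0, 0.005, 0, 0, 0, 0, 0, 0, 0.005, 0, 0, 0, 0, 0, 0, 0.018, 0, 0, 0, 0, 0, 0, 0.022]

```text
clock: 16.75
eef_pos: [431.1, 310.8, 84.4]
eef_rot: [-2.484, 1.57, -1.002]
wrist_force: [0.1, -0.4, -0.1]
finger_gap: 21.2
```

Emit:
step_arm:
  commands: [0, 0, 0, 0, 0, 0, 0.03, 0, 0, 0, 0, 0, 0, 0.04, 0, 0, 0, 0, 0, 0, 0.05, 0, 0, 0, 0, 0, 0, 0.05, -0.01, 0, 0, 0, 0, 0, 0.05]

```text
clock: 17.38
eef_pos: [430.7, 310.8, 94.3]
eef_rot: [2.237, 1.569, -2.563]
wrist_force: [-0.5, -0.1, 0.3]
finger_gap: 50.0
```

Emit:
step_arm:
  commands: [-0.03, 0, 0, 0, 0, 0, 0.05, -0.04, 0, 0, 0, 0, 0, 0.05, -0.04, 0, 0, 0, 0, 0, 0.05, -0.04, 0, 0, 0, 0, 0, 0.05, 0, 0, 0, 0, 0, 0, 0.05]

```text
clock: 18.0
eef_pos: [431.8, 311.5, 248.0]
eef_rot: [-0.926, 1.565, 0.556]
wrist_force: [-0.1, 0.7, -0.2]
finger_gap: 50.1
```

```bash
python3 -c "
from h import *
plan((300,311,240),40,5)"
```

```text
from [431.8 311.5 248. ] 84.9
[0.0016, 0.0262, -0.0024] 8.99
[0.0016, 0.0255, -0.0065] 8.99
[0.0016, 0.0242, -0.0104] 8.99
[0.0016, 0.0223, -0.0141] 8.99
[0.0016, 0.0198, -0.0174] 8.99
```

```bash
python3 -c "
from h import *
plan((420,190,260),-5,9)"
```

```text
from [431.8 311.5 248. ] 84.9
[-0.0013, 0.0001, -0.0136] 9.99
[-0.0013, -0.0022, -0.0134] 9.99
[-0.0013, -0.0045, -0.0128] 9.99
[-0.0013, -0.0067, -0.0118] 9.99
[-0.0013, -0.0086, -0.0105] 9.99
[-0.0013, -0.0103, -0.0088] 9.99
[-0.0013, -0.0117, -0.0069] 9.99
[-0.0013, -0.0127, -0.0048] 9.99
[-0.0013, -0.0133, -0.0025] 9.99
```

Emit:
step_arm:
  commands: [-0.001, 0, -0.014, 10, 0, 0, 0.05, -0.001, -0.002, -0.013, 10, 0, 0, 0.05, -0.001, -0.005, -0.013, 10, 0, 0, 0.05, -0.001, -0.007, -0.012, 10, 0, 0, 0.05, -0.001, -0.009, -0.01, 10, 0, 0, 0.05]

```text
clock: 18.62
eef_pos: [425.0, 242.2, 248.8]
eef_rot: [3.024, 1.57, -2.655]
wrist_force: [-0.7, 0.6, 0.5]
finger_gap: 50.0
```

Emit:
step_arm:
  commands: [-0.001, -0.01, -0.009, 10, 0, 0, 0.05, -0.001, -0.012, -0.007, 10, 0, 0, 0.05, -0.001, -0.013, -0.005, 10, 0, 0, 0.05, -0.001, -0.013, -0.003, 10, 0, 0, 0.05, 0, 0, 0, 0, 0, 0, 0.05]

```text
clock: 19.25
eef_pos: [418.9, 188.1, 253.1]
eef_rot: [-2.649, 1.57, -2.737]
wrist_force: [-1.4, 0.2, -0.2]
finger_gap: 50.2
```

```bash
python3 look.py w9.png stamp_centre; python3 -c "
from h import *
t,_=snap('top','top9.png');s,_=snap('scene','scene9.png');w=cv2.imread('pics/w9.png')
f=lambda im,r,c,h,wd:cv2.resize(im[r:r+h,c:c+wd,::-1],(400,300),interpolation=2)
a=np.hstack([f(t,120,88,96,128),f(s,100,150,72,96)])
cv2.imwrite('pics/fin.png',np.vstack([a,np.hstack([cv2.resize(w,(400,300)),f(t,0,0,384,512)])]))"
```

```text
stamp_centre [ 58.4 315.8] 0.97 bbox [ 39 291] [ 70 334] n 1057
19.25 [418.9 188.1 253.1] -5.1 [ 0.34  0.06  1.69 -0.    1.39  0.43] 0.086
```

View pics/fin.png

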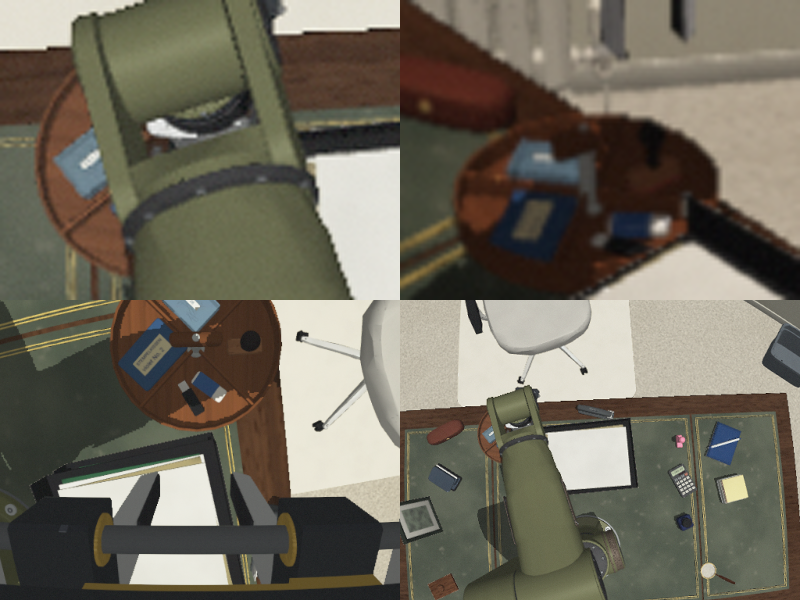

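The tidy now has the empty bay's stamp upright on the chair side (wrist panel about (342,250); scene panel shows it upright). The stapler and calculator are where they were. Last check: angle and stillness, after one idle second.

Emit:
step_arm:
  commands: [0, 0, 0, 0, 0, 0, 0.05, 0, 0, 0, 0, 0, 0, 0.05, 0, 0, 0, 0, 0, 0, 0.05, 0, 0, 0, 0, 0, 0, 0.05, 0, 0, 0, 0, 0, 0, 0.05]

```text
clock: 20.08
eef_pos: [419.1, 188.6, 253.5]
eef_rot: [0.821, 1.571, 0.733]
wrist_force: [-0.4, -0.9, -0.3]
finger_gap: 49.9
```

Run:
```python
from h import *
im,s=snap('wrist','w10.png')
a=cv2.imread('pics/w9.png');b=im[:,:,::-1]
d=np.abs(a[:180,140:370].astype(int)-b[:180,140:370]).max(2);print('moved px',(d>40).sum())
k=atz('wrist',(53.8,320),82,s);ax=np.array([430.7,311]);v=k[:2]-ax
print('knob',k.round(1),'dir deg',np.degrees(np.arctan2(v[1],v[0])).round(1),np.hypot(*v).round(1))
# derotate: warp tray plane z=50 in w2 and w10 about the axis and compare angle
import json
S2=json.load(open('pics/w2.png.json'))
w2=cv2.imread('pics/w2.png')
def polar(img,S,off):
    m=manip.camera_model('wrist');K=np.array(m['intrinsics']);T=np.array(m['tool_from_camera']);p,R=tool(S)
    th=np.radians(np.arange(-180,180,.5))[:,None];r=np.arange(75,112,1.)[None]
    P=np.stack([ax[0]+r*np.cos(th),ax[1]+r*np.sin(th),np.full((len(th),r.size),40.)],-1)
    c=((P-p)@R-T[:3,3])@T[:3,:3];u=np.stack([c[...,0],-c[...,1]],-1)/-c[...,2:]
    u=u*(1+m['k1']*(u**2).sum(-1,keepdims=True))
    return cv2.remap(img,(u[...,0]*K[0,0]+K[0,2]).astype(np.float32),(u[...,1]*K[1,1]+K[1,2]).astype(np.float32),1)[...,0].astype(float)
A,B=polar(w2,S2,0),polar(np.ascontiguousarray(b),s,0)
r=[]
for k in range(140,221):
    C=np.roll(A,k,0);M=(C>0)&(B>0);r.append((np.corrcoef(C[M],B[M])[0,1],k/2))
print(sorted(r)[-3:])
# stapler/calculator before vs after in top view
t0=cv2.imread('pics/top0.png').astype(int);t1=cv2.imread('pics/top9.png').astype(int)
for n,(r0,r1,c0,c1) in dict(stapler=(130,156,222,278),calc=(205,255,342,382)).items(): print(n,(np.abs(t0-t1)[r0:r1,c0:c1].max(2)>40).sum())
```

```text
moved px 429
knob [498.6 305.5  82. ] dir deg -4.7 68.1
[(np.float64(0.6120592869432248), 89.0), (np.float64(0.6138451676966955), 90.0), (np.float64(0.6160949333916319), 89.5)]
stapler 0
calc 0
```

```bash
python3 -c "
from cell import manip
print(manip.sign_off())"
```

```text
the job is handed in; nothing more can be done
None
```

The rubber stamp is standing upright in the tidy's empty bay. That bay now faces the chair's side, with the tray released into its click stop. I handed the job in at about 20 s on the robot's clock.

I gripped the black-knobbed wooden stamp, not the pink look-alike, and set it in the bay (contact at 57.8 mm, as predicted). Then I took the bar handle, turned it anticlockwise, let go and backed off.

**Last checks**
- **Angle:** the tray turned 89.5–90° by picture correlation. The knob's direction from the axis is −4.7°, which matches the expected click stop at about −5°.
- **Stapler and calculator:** no pixels changed around either one in the top view.
- **Stamp:** it looks upright in the wrist and scene views, about 68 mm from the turning axis.

**What was off**
- **Overshoot:** I first turned the handle 96° by mistake and turned it back 6° before releasing.
- **Handle height:** a short-baseline reading of the handle's top gave 126 mm, against 112 mm in the text. I used the text's value, and the grip was good.
- **Stillness check:** 429 pixels differed between the last two wrist pictures. I put that down to the arm settling by about 0.5 mm, but did not rule out slight tray movement.

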